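Break the seal of the drying box and hold its lid ajar

TASK

The damp air has to be let out of the horn drying box slowly, so that the blanks inside do not crack. Swing both catches at its sides to the rear, fully clear of the lid, then pull the lid up until its sticky seal lets go, and hold it about 2 cm open at the front edge: never let it fly up beyond 5 cm, and leave the other things on the bench where they are. Finish while still holding the lid still at that gap.

Things in the scene. Friction and masses are not known exactly. Their poses are not given: they have to be found in the camera images.
- drying_box: The grey drying box, fixed to the bench: 130 mm deep (its x) by 150 mm wide (its y), walls 85 mm high, a round humidity dial on its front wall. Origin: centre of its underside. Its x points from the front wall to the hinge side, its y to its left, z up. The closed lid's flat top lies 97 mm above the origin.
- bar_center (a point): Centre of the steel bar handle on the lid, near its front edge: 64 mm long (along the box's y), 12 x 12 mm in section, on two posts 26 mm either side; its centre is 30 mm above the lid's top, so fingers can go down 25 mm past it in front and behind. Lid shut: 35 mm in front of the box's centre, 127 mm above the bench. Moves with the lid.
- lid: The lid (150 mm wide, 135 mm deep, 10 mm thick, aluminium frame with a glass pane, 0.4 kg) with its bar. Origin on the hinge axis, axes as the box's when shut. A rubber seal grips it: it takes 10 to 16 N straight up at the bar to start it, fading over the first 4 mm of rise; then the seal lets go and only the lid's weight (2 to 4 N at the bar) remains.
- lid_hinge (a point): Middle of the lid's hinge axis, at the rear of the box, 92 mm above the bench; the axis runs along the box's y. Lid shut, the bar's centre is 105 mm in front of it and 35 mm above it.
- lid_front_edge (a point): Middle of the lid's lower front edge. With the lid shut it lies 87 mm above the bench and 136 mm in front of the hinge; its rise over that is the gap (20 mm is a lid angle of 0.15 rad). If let go, the lid sinks back onto the seal, to a gap of 9 mm or less.
- left_pin (a point): Middle of the upright steel pin that swings the left (+y) catch: 10 mm across, 22 mm tall (11 mm above and below this point), on the end of a flat lever 14 mm wide whose top is 102.5 mm above the bench (5.5 mm above the lid). Fingers can push it from any side.
- left_pivot (a point): The upright pivot of the left (+y) catch, on a post outside the box's left wall; the pin is 45 mm from it.
- left_catch (a joint): Swing of the left (+y) catch, rad: at 0 the lever points from its pivot inward across the lid (box's -y) and locks it; it grows as the pin swings to the rear (+x of the box) and outward; from 1.3 the lever is off the lid, at 1.57 it points straight to the rear, it stops at 1.75. About 1 N at the pin turns it; it stays where it is left.
- right_pin (a point): Middle of the upright steel pin that swings the right (-y) catch: 10 mm across, 22 mm tall (11 mm above and below this point), on the end of a flat lever 14 mm wide whose top is 102.5 mm above the bench (5.5 mm above the lid). Fingers can push it from any side.
- right_pivot (a point): The upright pivot of the right (-y) catch, on a post outside the box's right wall; the pin is 45 mm from it.
- right_catch (a joint): Swing of the right (-y) catch, rad: at 0 the lever points from its pivot inward across the lid (box's +y) and locks it; it grows as the pin swings to the rear (+x of the box) and outward; from 1.3 the lever is off the lid, at 1.57 it points straight to the rear, it stops at 1.75. About 1 N at the pin turns it; it stays where it is left.
- horn_tip_1: Bystander, leave alone: a 98 mm solid horn tip lying close beside the box, on its left. Origin under its centre.
- glue_bottle: Bystander, leave alone: a 112 mm tall white bottle with a pointed cap, standing. Origin under its centre.
- slide_box: Bystander, leave alone: a wooden box with a sliding lid, 52 x 120 x 37 mm. Origin under its centre.

How it is judged:
On the way:
1. both catches are swung clear while the lid is still sealed (value of joint each of left_catch, right_catch above 1.3 rad and height (world z) of lid_front_edge below 0.093 m), for 0.2 s.
At the end, for the whole second after the job is handed in: Both catches stay clear of the lid (beyond 1.3 rad), the seal is broken and the robot's fingers hold the lid still (touching it with more than 1 N) with its front edge 12 to 32 mm above where it lies when shut (value of joint each of left_catch, right_catch above 1.3 rad and height (world z) of lid_front_edge between 0.099 and 0.119 m and angular speed of lid below 0.05 rad/s and contact force between the fingers and lid above 1 N); the arm keeps its last pose, push and grip.
It fails at once if the lid flies open beyond 5 cm at the front edge (height (world z) of lid_front_edge above 0.14 m).
It fails at once if a bystander is moved by more than 25 mm (distance of any of horn_tip_1, glue_bottle, slide_box from where it was at the start of the episode above 0.025 m).
It also fails if it takes over 58 s, if anything falls off the work surface, if the arm or the gripper's body presses on something with over 40 N, if the wrist force passes 120 N, or if a joint passes its speed limit or range.

ROBOT

A 6-joint arm with a two-finger parallel gripper is mounted at the origin on the work surface; the furniture and walls round the work are solid. World frame = base frame: x ahead of the robot, y to its left, z up, the work surface at z = 0. Lengths are in m, angles in rad, forces in N, time in s.
With the tool pointing down it reaches from about 0.25 to 0.725 m from the base axis. Payload 4 kg.
Tool frame: the origin (TCP) lies midway between the tips of the shut fingers; the grasp point (between the pads) lies bot.tcp_to_grasp behind it (bot.tcp_to_grasp is the distance from the TCP to the grasp point, in m); z points along the fingers, y is the line along which they close (so a half turn about z gives the same grasp; the last joint's range is limited). The gripper opens to 85 mm and grips with 20 to 120 N. Pads are 22 mm wide; open, the fingers measure 114 mm over their backs; the gripper's body (76 mm by 85 mm) begins 54 mm behind the grasp point. The pads swing forward as they close: fully open they stand 13 mm farther back than shut.
Start: joints at [1.293, 0.241, 0.005, 1.335, 0, 1.571], TCP at [0.137, 0.481, 0.231] pointing down, gripper open.
Joint ranges: [-2.72, 2.72], [-1.05, 1.87], [-1.09, 1.28], [-1.99, 2.15], [-1.42, 1.44], [-3.14, 3.14]. Speed limits (rad/s): [2.79, 2.79, 3.14, 3.14, 3.14, 3.14].

INTERFACE

Orientations are given as a unit quaternion [x, y, z, w].
In Python, from workcell import readout, camera, bot gives the robot as it stands. The module is installed in compiled form; this text tells all that it offers.
- The arm moves only by the tool jog_arm, never from a script. Its argument "motion" is a list of rows, each an object of numbers: "x", "y", "z": the shift along the tool's x, y, z in mm; "spin": the turn about the tool's z in degrees; "fingers": the closure, from -1 (fully open) to 1 (shut). A call has 1 to 8 rows; each row is the pose to reach, as a shift and turn from the pose commanded when the call began, along the tool's axes at that moment; what a row does not reach only later rows make up. A row lasts 1/8 s, in which the tool goes at most 62.5 mm and 10.7 degrees, less where a joint would pass 70% of its speed; a pose out of reach is approached as far as the arm can. A call with a gripper value outside its range is refused whole. The fingers move at their own pace and stop on an object; the grip force is fixed at half the most. Time passes only in rows, so rows that repeat a pose let the fingers close. It gives the time, the measured TCP pose, the force, the opening and the grip force at its end, in the units of the state.
- readout.get_obs(): the state, without advancing time (a new reading comes with each control period).
- camera(name): name is "side" or "top" or "wrist"; returns a dict with "pixels" (480x640x3 uint8, red, green, blue), "K" (3x3 intrinsics, pixels), "rvec" (rotation vector, rad) and "tvec" (3), from world to camera coordinates, as OpenCV has them. Camera axes: x right, y down, z forward; pixel columns grow to the right and rows downward; lengths in m; the calibration is good to about 2 mm. A picture is of the moment at which its call begins. There is no depth.
- bot.job_done(): hands the job in; it is judged then, once.
The state is a dict: "clock": time; "joint_pos": joint angles; "joint_vel": joint speeds; "tau": joint torques, N m; "eef_pos": TCP position; "tool_rot": TCP orientation; "ft_force": force on the tool from outside, world axes, zero at the start; "ft_torque": the same for the moment, N m; "grip_width": finger opening in m; "grasp_force": force on a finger pad.
Only numpy, scipy, OpenCV 4.12 (cv2) and the standard library are available. Lean on these libraries where they do the work, as an engineer would, in place of code of your own. Each camera call takes 0.05 s, during which the arm holds its last target. There are 200 camera calls.

## Working session

There is one attempt and no reset: what is moved stays moved. The work goes in short steps, Python scripts to look and compute and a tool call to move; the robot and the scene stay as the last step left them, time stands still between calls to the robot, and variables do not carry over. Pictures are saved under pics/ and viewed, at most 10 in all, crops included, and the job is handed in when it is done.

Besides the shell and the picture viewer there is one more tool, called after "Emit:" by a JSON object that holds its "fn" and its "kwargs", one argument or row to a line. jog_arm: Moves the arm, as the interface text tells. Its arguments: {"type":"object","properties":{"motion":{"type":"array"}},"required":["motion"]}

```bash
mkdir -p pics; python3 - <<'E'
from workcell import readout,camera,bot
import cv2,numpy as np
for n in("top","side"):
    c=camera(n);cv2.imwrite(f"pics/{n}0.png",c["pixels"][:,:,::-1]);np.savez(f"{n}0.npz",**c)
    R=cv2.Rodrigues(np.array(c["rvec"]))[0];print(n,(-R.T@c["tvec"]).round(3),R[2].round(2),np.array(c["K"]).round(0).tolist())
print(readout.get_obs(),bot.tcp_to_grasp)
E
```

```text
top [0.287 0.112 1.11 ] [ 0.15  0.   -0.99] [[531.0, 0.0, 308.0], [0.0, 531.0, 247.0], [0.0, 0.0, 1.0]]
side [-0.005 -0.528  0.509] [ 0.54  0.71 -0.46] [[510.0, 0.0, 312.0], [0.0, 510.0, 232.0], [0.0, 0.0, 1.0]]
{'clock': 0.1, 'joint_pos': array([ 1.29300105e+00,  2.41322773e-01,  3.84552735e-03,  1.33523746e+00,
       -3.61184706e-05,  1.57082115e+00]), 'joint_vel': array([-0.0001633 , -0.0013171 ,  0.00299159, -0.00010902, -0.00097105,
       -0.00119512]), 'tau': array([-1.00324189e-03, -3.73139548e+01,  2.53010255e+01,  1.08722880e-02,
       -1.31761813e-04, -6.09975686e-06]), 'eef_pos': array([0.13696753, 0.48026338, 0.23050431]), 'tool_rot': array([ 1.38463664e-01,  9.90367050e-01, -9.52454739e-04, -1.14904229e-04]), 'ft_force': array([ 0.05525824, -0.59623037, -0.07274989]), 'ft_torque': array([-0.00809246, -0.02797476, -0.00792041]), 'grasp_force': 0.0, 'grip_width': 0.08523084062131747} 0.0187
```

View pics/top0.png

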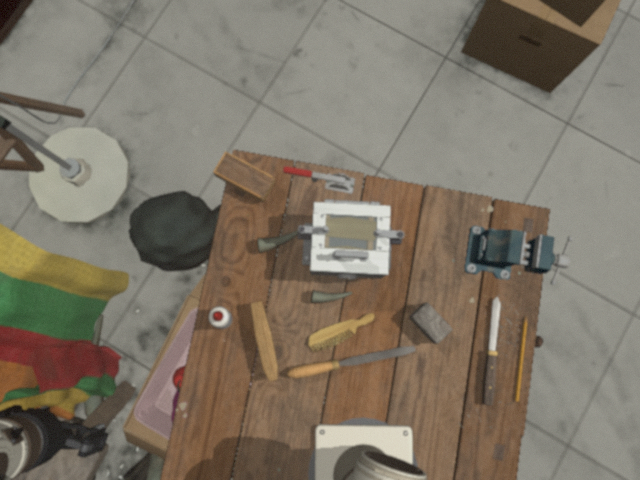

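View pics/side0.png

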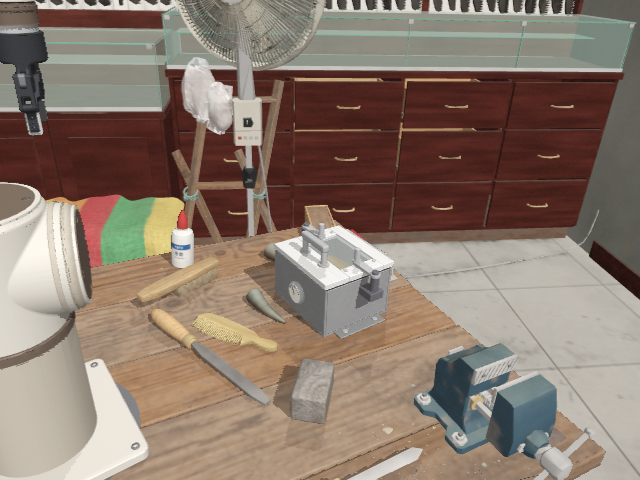

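The top view shows the box lid at about (312–390, 202–275), the bar at (350, 254), and the catches at (305, 230) and (398, 234). The side view shows the same box with its dial facing the robot. I'll measure the lid by its mask and enlarge both views.

```bash
cat > h.py <<'E'
import cv2,numpy as np
def cam(c): return cv2.Rodrigues(np.array(c["rvec"],float))[0],np.array(c["tvec"],float).ravel(),np.array(c["K"],float)
def onz(c,uv,z):
    R,t,K=cam(c);o=-R.T@t;d=R.T@np.linalg.inv(K)@np.array([uv[0],uv[1],1.]);return o+d*(z-o[2])/d[2]
def proj(c,P):
    return cv2.projectPoints(np.array(P,float).reshape(-1,3),np.array(c["rvec"],float),np.array(c["tvec"],float),np.array(c["K"],float),None)[0][:,0]
E
python3 - <<'E'
from h import *
T=dict(np.load("top0.npz"));S=dict(np.load("side0.npz"))
im=T["pixels"];m=(im.min(2)>205).astype(np.uint8);m[:190]=0;m[290:]=0;m[:,:290]=0;m[:,410:]=0
n,l,st,_=cv2.connectedComponentsWithStats(m);k=1+np.argmax(st[1:,4]);print(st[k])
p=np.argwhere(l==k)[:,::-1].astype(np.float32)
W=np.array([onz(T,q,.097)[:2] for q in p],np.float32)
r=cv2.minAreaRect(W);print(r);print(cv2.boxPoints(r).round(4))
a=cv2.resize(im[190:290,285:415][:,:],None,fx=4,fy=4,interpolation=2)
b=cv2.resize(S["pixels"][215:345,260:405],None,fx=3,fy=3,interpolation=2)
o=np.zeros((400,520+435,3),np.uint8);o[:400,:520]=a;o[:390,520:]=b
o=cv2.resize(o,(800,335));cv2.imwrite("pics/crop.png",o[:,:,::-1])
E
```

```text
[314 204  75  21 684]
((0.5084802508354187, 0.03288133069872856), (0.039833251386880875, 0.14459261298179626), 0.7557629942893982)
[[ 0.4876  0.1049]
 [ 0.4895 -0.0397]
 [ 0.5293 -0.0391]
 [ 0.5274  0.1054]]
```

View pics/crop.png

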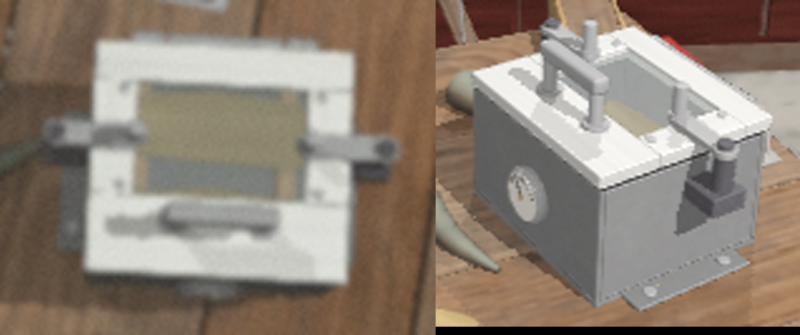

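Crop: lid corners at crop pixels (95,42), (352,52), (347,283), (85,272); bar centre (221,216); left pin about (133,132) and pivot (62,131); right pin about (310,143) and pivot (383,150). In the side view both pins and the bar stand clear.

```bash
python3 - <<'E'
from h import *
from scipy.optimize import least_squares
T=dict(np.load("top0.npz"));S=dict(np.load("side0.npz"))
f=lambda u,v:(285+u/3.351,190+v/3.351)
g=lambda u,v:(260+(u-435.6)/2.513,215+v/2.513)
for n,p,z in[("RL",(95,42),.097),("RR",(352,52),.097),("FR",(347,283),.097),("FL",(85,272),.097),("bar",(221,216),.133),("barL",(165,212),.133),("barR",(277,221),.133),("Lpiv",(62,131),.105),("Rpiv",(383,150),.105)]:
    print(n,onz(T,f(*p),z).round(4))
for n,p,z in[("bar",(574,68),.133),("FRc",(602,187),.097),("FLc",(475,72),.097),("RRc",(770,118),.097),("RPtop",(681,86),.1245),("LPtop",(590,24),.1245),("Rpiv",(724,146),.108)]:
    print("side",n,onz(S,g(*p),z).round(4))
E
```

```text
RL [0.5304 0.1067 0.097 ]
RR [ 0.5264 -0.0432  0.097 ]
FR [ 0.3911 -0.0391  0.097 ]
FL [0.3954 0.1108 0.097 ]
bar [0.4238 0.0358 0.133 ]
barL [0.4256 0.0669 0.133 ]
barR [0.4214 0.0048 0.133 ]
Lpiv [0.4758 0.1251 0.105 ]
Rpiv [ 0.4671 -0.0592  0.105 ]
side bar [0.4171 0.0229 0.133 ]
side FRc [ 0.3853 -0.0488  0.097 ]
side FLc [0.3989 0.1076 0.097 ]
side RRc [ 0.5217 -0.0465  0.097 ]
side RPtop [ 0.4679 -0.0199  0.1245]
side LPtop [0.4726 0.0793 0.1245]
side Rpiv [ 0.4617 -0.0677  0.108 ]
```

Lid corners give 150 x 135 mm, yaw about -0.03 rad, box centre about (0.460, 0.034). The bar is at (0.425, 0.035), the left pin at (0.474, 0.080) and the right pin at (0.469, -0.016). Moving to just in front of the left pin, with fingers shut.

Emit:
{"fn": "jog_arm", "kwargs": {
  "motion": [
    {"x":-45,"y":-33,"z":5,"spin":9,"fingers":1},
    {"x":-95,"y":-70,"z":10,"spin":18,"fingers":1},
    {"x":-145,"y":-107,"z":15,"spin":28,"fingers":1},
    {"x":-195,"y":-144,"z":20,"spin":38,"fingers":1},
    {"x":-250,"y":-181,"z":25,"spin":48,"fingers":1},
    {"x":-305,"y":-220,"z":35,"spin":58,"fingers":1},
    {"x":-360,"y":-260,"z":45,"spin":68,"fingers":1},
    {"x":-403,"y":-295,"z":50,"spin":76,"fingers":1}
  ]
}}

```text
clock: 1.1
eef_pos: [0.4393, 0.0921, 0.1816]
tool_rot: [0.721, 0.693, -0.0, -0.0]
ft_force: [1.5, 1.1, 0.0]
grip_width: -0.0003
grasp_force: 0.0
```

Emit:
{"fn": "jog_arm", "kwargs": {
  "motion": [
    {"fingers":1},
    {"fingers":1}
  ]
}}

```text
validation failed for argument at $.mo...
```

```bash
python3 - <<'E'
from workcell import readout,camera,bot
from h import *
from scipy.spatial.transform import Rotation as Ro
s=readout.get_obs();print(s["clock"],s["eef_pos"],s["joint_pos"].round(2),s["ft_force"].round(1));print(Ro.from_quat(s["tool_rot"]).as_matrix().round(3))
c=camera("wrist");np.savez("w1.npz",**c);cv2.imwrite("pics/w1.png",c["pixels"][:,:,::-1])
P=[(.4695,.080,.1245),(.469,-.016,.1245),(.425,.0355,.133),(.526,-.0432,.097),(.391,-.039,.097)]
print(proj(c,P).round(0).tolist())
E
```

```text
1.1 [0.43927281 0.09207053 0.18162634] [ 0.21  0.17 -0.22  1.18  0.    1.82] [1.5 1.1 0. ]
[[ 0.038  0.999 -0.   ]
 [ 0.999 -0.038  0.   ]
 [ 0.    -0.    -1.   ]]
[[380.0, 283.0], [379.0, 440.0], [297.0, 372.0], [460.0, 441.0], [254.0, 442.0]]
```

View pics/w1.png

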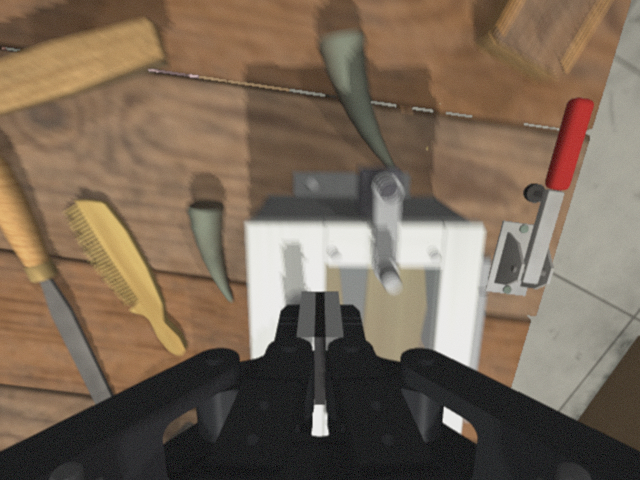

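The wrist view shows the left pin's top at about (393,278), its pivot at (386,185), the lid's left edge at row 221, front at column 247 and rear at column 484. The closed finger tips are at (320,300–340).

```bash
python3 - <<'E'
from h import *
c=dict(np.load("w1.npz"))
for n,p,z in[("pin",(393,279),.1245),("piv",(386,185),.108),("FL",(247,222),.097),("RL",(484,222),.097)]:print(n,onz(c,p,z).round(4))
E
```

```text
pin [0.4761 0.0822 0.1245]
piv [0.4748 0.1279 0.108 ]
FL [0.3991 0.1084 0.097 ]
RL [0.5313 0.1036 0.097 ]
```

Emit:
{"fn": "jog_arm", "kwargs": {
  "motion": [
    {"x":0,"y":0,"z":0,"spin":0,"fingers":1}
  ]
}}

```text
clock: 1.27
eef_pos: [0.4387, 0.0921, 0.1814]
tool_rot: [0.72, 0.694, -0.001, -0.001]
ft_force: [0.8, 0.0, -1.1]
grip_width: 0.0001
grasp_force: 0.0
```

Emit:
{"fn": "jog_arm", "kwargs": {
  "motion": [
    {"x":-7,"y":0,"z":25,"spin":0,"fingers":1},
    {"x":-7,"y":0,"z":50,"spin":0,"fingers":1},
    {"x":-7,"y":0,"z":72,"spin":0,"fingers":1},
    {"x":-7,"y":0,"z":72,"spin":0,"fingers":1},
    {"x":-7,"y":0,"z":72,"spin":0,"fingers":1}
  ]
}}

```text
clock: 1.9
eef_pos: [0.4383, 0.0879, 0.111]
tool_rot: [0.718, 0.696, 0.0, 0.0]
ft_force: [-0.0, -0.1, 0.1]
grip_width: 0.0
grasp_force: 0.0
```

Emit:
{"fn": "jog_arm", "kwargs": {
  "motion": [
    {"x":-2,"y":10,"z":1,"spin":0,"fingers":1},
    {"x":-3,"y":18,"z":1,"spin":0,"fingers":1},
    {"x":-3,"y":24,"z":1,"spin":0,"fingers":1},
    {"x":-4,"y":31,"z":1,"spin":0,"fingers":1},
    {"x":-5,"y":39,"z":1,"spin":0,"fingers":1},
    {"x":-6,"y":45,"z":1,"spin":0,"fingers":1},
    {"x":-6,"y":50,"z":1,"spin":0,"fingers":1}
  ]
}}

```text
clock: 2.78
eef_pos: [0.4889, 0.0786, 0.1092]
tool_rot: [0.719, 0.695, -0.0, 0.001]
ft_force: [-1.1, -0.7, -1.2]
grip_width: -0.0001
grasp_force: 0.7
```

Emit:
{"fn": "jog_arm", "kwargs": {
  "motion": [
    {"x":3,"y":7,"z":0,"spin":0,"fingers":1},
    {"x":7,"y":14,"z":0,"spin":0,"fingers":1},
    {"x":15,"y":20,"z":0,"spin":0,"fingers":1},
    {"x":23,"y":26,"z":0,"spin":0,"fingers":1},
    {"x":30,"y":28,"z":0,"spin":0,"fingers":1},
    {"x":36,"y":28,"z":0,"spin":0,"fingers":1},
    {"x":36,"y":28,"z":0,"spin":0,"fingers":1}
  ]
}}

```text
clock: 3.65
eef_pos: [0.5176, 0.1152, 0.1095]
tool_rot: [0.718, 0.696, 0.001, -0.0]
ft_force: [-0.5, 0.6, -0.0]
grip_width: 0.0001
grasp_force: 0.0
```

```bash
python3 - <<'E'
from workcell import readout,camera
import cv2,numpy as np
c=camera("wrist");d=camera("side")
np.savez("s2.npz",**d)
a=c["pixels"][100:400,120:520];b=cv2.resize(d["pixels"][180:350,240:440],(400,300+40))[:300]
cv2.imwrite("pics/l1.png",np.hstack([a,b])[:,:,::-1])
E
```

```text
(no output)
```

View pics/l1.png

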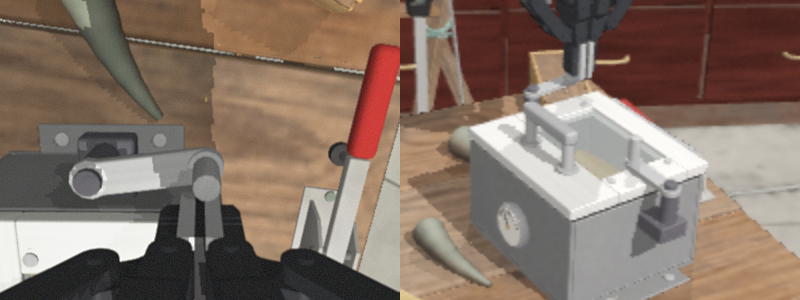

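Left catch now points to the rear: crop pivot (90,180), pin (207,180), i.e. about 1.57. Lid is still shut. Going over to the right pin.

Emit:
{"fn": "jog_arm", "kwargs": {
  "motion": [
    {"x":-10,"y":0,"z":-10,"spin":0,"fingers":1},
    {"x":-20,"y":-10,"z":-50,"spin":0,"fingers":1},
    {"x":-60,"y":-35,"z":-52,"spin":0,"fingers":1},
    {"x":-100,"y":-60,"z":-52,"spin":0,"fingers":1},
    {"x":-138,"y":-80,"z":-52,"spin":0,"fingers":1},
    {"x":-138,"y":-80,"z":-52,"spin":0,"fingers":1},
    {"x":-138,"y":-80,"z":-40,"spin":0,"fingers":1}
  ]
}}

```text
clock: 4.62
eef_pos: [0.4342, -0.0213, 0.1503]
tool_rot: [0.719, 0.695, 0.002, 0.001]
ft_force: [-0.0, -0.2, 0.0]
grip_width: 0.0001
grasp_force: 0.0
```

```bash
python3 - <<'E'
from workcell import readout
from h import *
d=dict(np.load("s2.npz"));s=readout.get_obs();print(s["eef_pos"])
P=proj(d,[(.470,-.015,.1245),(.470,-.0605,.108),(.475,.126,.108),(.425,.0355,.133)])
print(P.round(1).tolist(), ((P-[240,180])*2+[400,0]).round(0).tolist())
E
```

```text
[ 0.43419129 -0.02134919  0.15033669]
[[356.6, 247.6], [375.6, 269.4], [306.3, 222.7], [314.3, 237.5]] [[633.0, 135.0], [671.0, 179.0], [533.0, 85.0], [549.0, 115.0]]
```

The projections agree with the side view to within 2 mm (pin (633,138), pivot (671,185) in the crop). Descend and swing the right catch.

Emit:
{"fn": "jog_arm", "kwargs": {
  "motion": [
    {"x":0,"y":0,"z":20,"spin":0,"fingers":1},
    {"x":0,"y":0,"z":41,"spin":0,"fingers":1},
    {"x":0,"y":0,"z":41,"spin":0,"fingers":1},
    {"x":2,"y":10,"z":41,"spin":0,"fingers":1},
    {"x":3,"y":17,"z":41,"spin":0,"fingers":1},
    {"x":5,"y":27,"z":41,"spin":0,"fingers":1},
    {"x":7,"y":38,"z":41,"spin":0,"fingers":1},
    {"x":10,"y":48,"z":41,"spin":0,"fingers":1}
  ]
}}

```text
clock: 5.62
eef_pos: [0.4819, -0.0122, 0.1082]
tool_rot: [0.719, 0.695, 0.0, -0.0]
ft_force: [-0.4, 0.3, -0.0]
grip_width: -0.0
grasp_force: 0.0
```

Emit:
{"fn": "jog_arm", "kwargs": {
  "motion": [
    {"x":-3,"y":7,"z":0,"spin":0,"fingers":1},
    {"x":-6,"y":14,"z":0,"spin":0,"fingers":1},
    {"x":-14,"y":20,"z":0,"spin":0,"fingers":1},
    {"x":-22,"y":26,"z":0,"spin":0,"fingers":1},
    {"x":-29,"y":28,"z":0,"spin":0,"fingers":1},
    {"x":-36,"y":28,"z":0,"spin":0,"fingers":1},
    {"x":-36,"y":28,"z":0,"spin":0,"fingers":1}
  ]
}}

```text
clock: 6.5
eef_pos: [0.5079, -0.0505, 0.1085]
tool_rot: [0.719, 0.695, -0.0, 0.001]
ft_force: [-0.1, -0.0, -0.5]
grip_width: 0.0001
grasp_force: 0.0
```

Emit:
{"fn": "jog_arm", "kwargs": {
  "motion": [
    {"x":8,"y":0,"z":-15,"spin":0,"fingers":1},
    {"x":30,"y":-30,"z":-70,"spin":0,"fingers":-0.3},
    {"x":60,"y":-60,"z":-80,"spin":0,"fingers":-0.3},
    {"x":84,"y":-86,"z":-80,"spin":0,"fingers":-0.3},
    {"x":84,"y":-86,"z":-80,"spin":0,"fingers":-0.3}
  ]
}}

```text
clock: 7.12
eef_pos: [0.4233, 0.0388, 0.1897]
tool_rot: [0.718, 0.696, 0.001, 0.001]
ft_force: [0.0, -0.7, 0.1]
grip_width: 0.0557
grasp_force: 0.0
```

```bash
python3 - <<'E'
from workcell import readout,camera
from h import *
s=readout.get_obs();print(s["eef_pos"],s["grip_width"],s["clock"])
c=camera("wrist");d=camera("side");np.savez("w3.npz",**c)
a=cv2.resize(c["pixels"],(500,375));b=np.zeros((375,300,3),np.uint8);b[:300]=cv2.resize(d["pixels"][190:340,260:410],(300,300))
cv2.imwrite("pics/r1.png",np.hstack([a,b])[:,:,::-1])
print((proj(c,[(.425,.0355,.133),(.520,.126,.12),(.515,-.06,.12),(.475,.126,.108)])*500/640).round(0).tolist())
E
```

```text
[0.42328732 0.03883902 0.1897412 ] 0.05568297127434131 7.125
[[253.0, 211.0], [405.0, 59.0], [374.0, 320.0], [326.0, 63.0]]
```

View pics/r1.png

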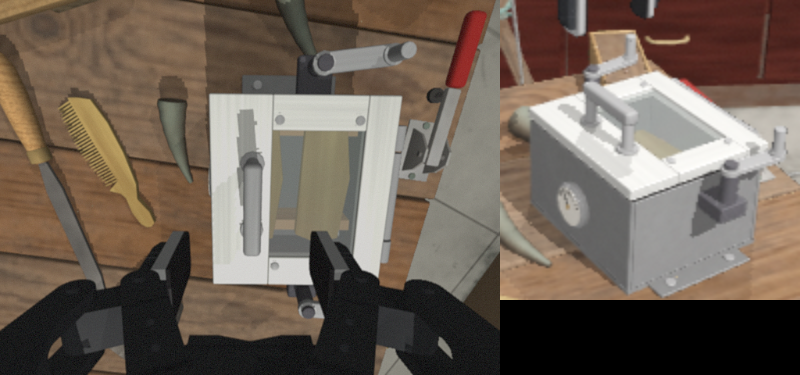

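Both levers point to the rear, off the lid. The bar is at wrist (252,155–250), centred between the fingers. Descend and grip.

Emit:
{"fn": "jog_arm", "kwargs": {
  "motion": [
    {"x":0,"y":2,"z":30,"spin":0,"fingers":-0.3},
    {"x":0,"y":2,"z":60,"spin":0,"fingers":-0.3},
    {"x":0,"y":2,"z":80,"spin":0,"fingers":-0.3},
    {"x":0,"y":2,"z":80,"spin":0,"fingers":-0.3},
    {"x":0,"y":2,"z":80,"spin":0,"fingers":1},
    {"x":0,"y":2,"z":80,"spin":0,"fingers":1},
    {"x":0,"y":2,"z":80,"spin":0,"fingers":1},
    {"x":0,"y":2,"z":80,"spin":0,"fingers":1}
  ]
}}

```text
clock: 8.22
eef_pos: [0.4248, 0.0373, 0.109]
tool_rot: [0.719, 0.695, -0.001, -0.001]
ft_force: [-6.4, -1.3, 7.5]
grip_width: 0.011
grasp_force: 58.8
```

Emit:
{"fn": "jog_arm", "kwargs": {
  "motion": [
    {"x":0,"y":0,"z":0,"spin":0,"fingers":1},
    {"x":0,"y":0,"z":-1,"spin":0,"fingers":1}
  ]
}}

```text
clock: 8.48
eef_pos: [0.4248, 0.0373, 0.1092]
tool_rot: [0.719, 0.695, -0.001, -0.001]
ft_force: [-3.8, 0.4, -2.1]
grip_width: 0.0108
grasp_force: 58.4
```

Gripped. Lift slowly along the hinge arc.

Emit:
{"fn": "jog_arm", "kwargs": {
  "motion": [
    {"x":0,"y":0,"z":-1,"spin":0,"fingers":1},
    {"x":0,"y":0.5,"z":-2,"spin":0,"fingers":1},
    {"x":0,"y":1,"z":-3,"spin":0,"fingers":1},
    {"x":0,"y":1.5,"z":-4,"spin":0,"fingers":1},
    {"x":0,"y":2,"z":-5,"spin":0,"fingers":1},
    {"x":0,"y":2,"z":-5,"spin":0,"fingers":1}
  ]
}}

```text
clock: 9.22
eef_pos: [0.4257, 0.0372, 0.1122]
tool_rot: [0.719, 0.695, -0.003, -0.002]
ft_force: [-6.9, 1.6, -15.4]
grip_width: 0.0108
grasp_force: 59.1
```

Emit:
{"fn": "jog_arm", "kwargs": {
  "motion": [
    {"x":0,"y":0.5,"z":-1,"spin":0,"fingers":1},
    {"x":0,"y":1,"z":-2,"spin":0,"fingers":1},
    {"x":0,"y":1.5,"z":-3,"spin":0,"fingers":1},
    {"x":0,"y":2,"z":-4,"spin":0,"fingers":1},
    {"x":0,"y":2.5,"z":-5,"spin":0,"fingers":1},
    {"x":0,"y":2.5,"z":-5,"spin":0,"fingers":1}
  ]
}}

```text
clock: 9.98
eef_pos: [0.4282, 0.0371, 0.1186]
tool_rot: [0.719, 0.695, -0.002, -0.002]
ft_force: [-9.4, 1.9, -6.3]
grip_width: 0.0108
grasp_force: 64.2
```

Emit:
{"fn": "jog_arm", "kwargs": {
  "motion": [
    {"x":0,"y":0.5,"z":-1,"spin":0,"fingers":1},
    {"x":0,"y":1,"z":-2,"spin":0,"fingers":1},
    {"x":0,"y":2,"z":-4,"spin":0,"fingers":1},
    {"x":0,"y":3,"z":-6,"spin":0,"fingers":1},
    {"x":0,"y":3,"z":-6,"spin":0,"fingers":1},
    {"x":0,"y":3,"z":-6,"spin":0,"fingers":1}
  ]
}}

```text
clock: 10.72
eef_pos: [0.4309, 0.037, 0.1245]
tool_rot: [0.719, 0.695, -0.002, -0.002]
ft_force: [-10.0, 1.2, -4.6]
grip_width: 0.0106
grasp_force: 71.7
```

```bash
python3 - <<'E'
from workcell import readout,camera
from h import *
s=readout.get_obs();print(s["eef_pos"],s["ft_force"].round(1))
c=camera("wrist");d=camera("side")
a=cv2.resize(c["pixels"],(400,300));b=cv2.resize(d["pixels"][190:340,240:440],(400,300),interpolation=2)
cv2.imwrite("pics/e1.png",np.hstack([a,b])[:,:,::-1])
# lower front right corner shut / 20 mm open
C=np.array([.394,-.039]);
for g in(0,.012,.02,.032):print(g,((proj(d,[(*C,.087+g)])[0]-[240,190])*2+[400,0]).round(1),((proj(d,[(C[0]+.001,C[1]+.149,.087+g)])[0]-[240,190])*2+[400,0]).round(1))
E
```

```text
[0.4308639  0.03701497 0.12453239] [-10.    1.2  -4.6]
0 [573.1 200.3] [466.  117.8]
0.012 [573.7 186.6] [465.9 105.3]
0.02 [574.2 177.4] [465.8  96.9]
0.032 [574.8 163.4] [465.7  84.1]
```

View pics/e1.png

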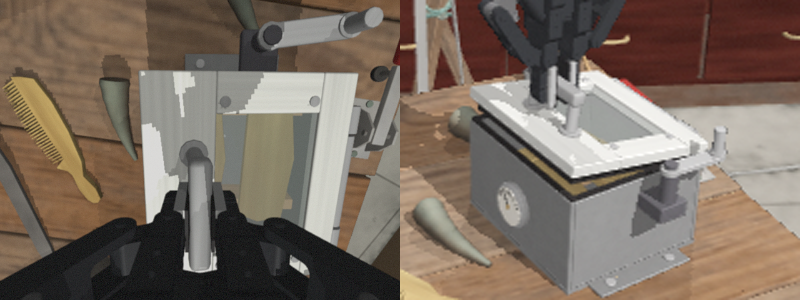

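The lid's lower front corner is at about (573,179), which corresponds to a gap of roughly 20 mm. Both catches are clear and the lid is gripped and still, so I'm handing in.

```bash
python3 -c "
from workcell import bot,readout
print(abs(readout.get_obs()['joint_vel']).max());print(bot.job_done())"
```

```text
0.001632235124505582
the job is handed in; nothing more can be done
None
```

I swung both catches to the rear, broke the seal slowly and handed the job in still holding the lid still, about 20 mm open at the front edge (measured from the last side picture); no verdict came back.

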